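# Tip a portion of small cheeses from the scale pan into a crate

### The arm

A 7-joint arm with a two-finger parallel gripper is mounted at the origin on the work surface. World frame = base frame: x ahead of the robot, y to its left, z up, the work surface at z = 0. Lengths are in m, angles in rad, forces in N, time in s.
With the tool pointing down it reaches from about 0.425 to 0.825 m from the base axis. Payload 3.6 kg.
Tool frame: the origin (TCP) lies midway between the tips of the shut fingers; the grasp point (between the pads) lies 19 mm behind it; z points along the fingers, y is the line along which they close (so a half turn about z gives the same grasp; the last joint's range is limited). The gripper opens to 93 mm and grips with 3 to 60 N. Pads are 15 mm wide; open, the fingers measure 128 mm over their backs; the gripper's body (75 mm by 188 mm) begins 65 mm behind the grasp point.
Start: joints at [1.214, 0.615, -0.013, 1.423, 0.008, 1.103, -0.04], TCP at [0.211, -0.615, 0.219] pointing down, gripper open.
Joint ranges: [-3.12, 3.12], [-0.3, 2.06], [-1.34, 1.32], [0.26, 2.42], [-1.36, 4.5], [0.01, 1.98], [-2.84, 2.84]. Speed limits (rad/s): [2.79, 2.79, 3.14, 3.14, 3.14, 3.14, 3.14].

### API

Orientations are given as a 3x3 rotation matrix whose columns are the frame's x, y, z axes.
In Python, from station import r, snapshot, finish_job gives the robot as it stands.
- The arm moves only by the tool send_rows, never from a script. Its argument "moves" is one flat list of numbers, 5 for each row, row after row: the shift along the tool's x, y, z each as a share of 40 mm, from -1 to 1, then the turn about the tool's z as a share of 6 degrees, from -1 to 1, then the closure, from 0 (fully open) to 1 (shut). A call has 1 to 5 rows; each row shifts and turns the commanded pose from where the row before left it, along the tool's axes as they then stand; what a row does not reach is not made up. A row lasts 1/12 s, in which the tool goes at most 41.7 mm and 7.16 degrees, less where a joint would pass 70% of its speed; a pose out of reach is approached as far as the arm can. A call with a number of a shift or a turn outside -1 to 1 is refused whole. A call with a gripper value outside its range is refused whole. The fingers move at their own pace and stop on an object; "grip_force" is the grip in N (left out, the last holds). Time passes only in rows, so rows that do not move let the fingers close. It gives the time, the measured TCP pose, the force, the opening and the grip force at its end, in the units of the state.
- r.read_state(): the state, without advancing time (a new reading comes with each control period).
- snapshot(name): name is "scene" or "top" or "wrist"; returns a dict with "color" (400x640x3 uint8, blue, green, red), "camera_matrix" (3x3 intrinsics, pixels), "world_from_camera" (4x4, takes a point from camera to world coordinates). Camera axes: x right, y down, z forward; pixel columns grow to the right and rows downward; lengths in m; the calibration is good to about 2 mm. The wrist camera is an equidistant fisheye: a pixel r from the principal point sees the ray r / f radians off the axis. A picture is of the moment at which its call begins. There is no depth.
- finish_job(): hands the job in; it is judged then, once.
The state is a dict: "time_s": time; "joint_positions": joint angles; "qvel": joint speeds; "joint_efforts": joint torques, N m; "tcp_pos": TCP position; "ee_rot": TCP orientation; "wrist_force": force on the tool from outside, world axes, zero at the start; "moment": the same for the moment, N m; "width": opening from 0.0 (shut) to 1.0 (fully open); "grasp_force": force on a finger pad.
Only numpy, scipy, OpenCV 4.12 (cv2) and the standard library are available. Lean on these libraries where they do the work, as an engineer would, in place of code of your own. Each camera call takes 0.05 s, during which the arm holds its last target. There are 200 camera calls.

### The job

Slide the empty wooden crate squarely up against the front of the scale, centred under the lip of its tipping pan. Then tip the pan by pushing down on its front edge until it bears on its stop, hold it there until all five cheeses have slid into the crate, and let the pan back down to rest without dropping it. The load cell is delicate, so never lean on the pan with more than about 2 kg, and touch neither the cheeses nor the other goods on the counter.

Things in the scene. Friction and masses are not known exactly. Their poses are not given: they have to be found in the camera images.
- scale: Counter scale, fixed: aluminium base 240 x 200 x 55 mm (x, y, z), display on a post at its rear, 255 mm high. Origin: centre of the base's underside. Its -x points out of the front, the way the pan empties; z up. The flat front face lies at x = -120 mm, from 0 to 55 mm high. A steel pan hangs above the base on a yoke: 240 long, 122 wide inside, walls 40 mm high, open at the front.
- pan (a joint): Tilt of the pan (rad) about a level axle along the scale's y: 0 = level, at rest; grows as the lip sinks. Tail-heavy (0.75 kg): let go, it swings back and bangs; bring it back slower than 1.5 rad/s. It meets a rubber-tipped stop somewhere between 0.42 and 0.66 rad, set anew each time: to be felt. The cheeses begin to slide between 0.15 and 0.35 rad.
- axle (a point): Middle of the pan's axle, fixed on the scale: 65 mm in front of the scale's origin (x = -65 mm), 122 mm above the counter.
- lip (a point): Middle of the front edge of the pan's floor (top side); moves with the pan. Level: 90 mm in front of the axle and 10 mm above it, so 35 mm in front of the base's front face, 132 mm above the counter; tipped fully it sinks to 74 to 92 mm.
- tab_left (a point): Centre of the top face of the flat thumb tab on the pan's left (scale's +y) edge by the lip; moves with the pan. Tab 38 (x) x 34 (y) x 4 mm. Level: 172 mm above the counter, 71 mm in front of the axle, 82 mm beside the middle. Down to the stop it sinks 33 to 54 mm and goes 13 to 16 mm forward. Tilting takes 3 to 7 N; on the stop the force climbs 4 to 5 N per mm.
- tab_right (a point): The same on the pan's right edge (scale's -y side). Pressing either tab tips the pan.
- stop: Steel bracket 26 x 40 x 20 mm on the scale's base under the front of the pan; carries the upright rubber-tipped stop screw on which the pan's underside comes to bear. Origin: centre of its underside, 99 mm in front of the scale's origin, 55 mm above the counter. This pose does not tell the screw's height.
- crate: Open, empty wooden crate, loose: 180 (its x) x 165 (its y) x 55 mm high, walls and floor 8 mm thick, 0.3 kg. Origin: centre of its underside; z up. It starts in front of the scale, its +x wall towards the scale. In place, its origin lies at x = -210 mm, y = 0 in the scale's frame, axes parallel to the scale's.
- cheese1: One of five small waxed cheeses standing in the pan at the start: cylinder 42 mm in diameter, 24 mm high, about 30 g. Origin: its centre.
- cheese2: One of five small waxed cheeses standing in the pan at the start: cylinder 42 mm in diameter, 24 mm high, about 30 g. Origin: its centre.
- cheese3: One of five small waxed cheeses standing in the pan at the start: cylinder 42 mm in diameter, 24 mm high, about 30 g. Origin: its centre.
- cheese4: One of five small waxed cheeses standing in the pan at the start: cylinder 42 mm in diameter, 24 mm high, about 30 g. Origin: its centre.
- cheese5: One of five small waxed cheeses standing in the pan at the start: cylinder 42 mm in diameter, 24 mm high, about 30 g. Origin: its centre.
- chutney_jar: Bystander: jar, 58 mm in diameter, 85 mm high, beside the scale's front on its right (-y) side. Origin: centre of the underside.
- honey_jar: Bystander: jar, 50 mm in diameter, 70 mm high, beside the scale on its left (+y) side. Origin: centre of the underside.
- cut_wedge: Bystander: wedge of hard cheese 110 mm long, 45 mm high. Origin: middle of its length, on the underside.
- box_cheese: Bystander: round boxed cheese 113 mm in diameter, 37 mm high. Origin: centre of the underside.
- knife: Bystander: cheese knife 280 mm long lying flat. Origin: between handle and blade, on the underside.
- goat_log: Bystander: white log of goat's cheese 120 mm long, 60 mm in diameter. Origin: middle of the underside.
- pepper_mill: Bystander: wooden pepper mill 56 mm in diameter, 157 mm high. Origin: centre of the underside.
Mind the look-alikes: they are no part of the job. What is shaped like the cheese4 but blue or turquoise is not meant.

How it is judged:
On the way, in this order (a step that is already met when the one before it is completed fails the run):
1. the crate stands squarely against the scale's front face, centred under the lip, let go (x of crate in the frame of scale between -0.218 and -0.2 m and y of crate in the frame of scale between -0.015 and 0.015 m and angle between the x axis of crate and the x axis of scale, either way round below 0.14 rad and angle between crate's own z axis and vertical below 0.05 rad and height (world z) of crate below 0.006 m and contact force between the fingers and crate below 0.3 N), for 0.2 s.
2. the pan is held bearing on its stop and all five cheeses are in the crate (contact force between pan and stop above 2 N and x of cheese1 in the frame of crate between -0.083 and 0.083 m and y of cheese1 in the frame of crate between -0.076 and 0.076 m and z of cheese1 in the frame of crate between 0.005 and 0.07 m and x of cheese2 in the frame of crate between -0.083 and 0.083 m and y of cheese2 in the frame of crate between -0.076 and 0.076 m and z of cheese2 in the frame of crate between 0.005 and 0.07 m and x of cheese3 in the frame of crate between -0.083 and 0.083 m and y of cheese3 in the frame of crate between -0.076 and 0.076 m and z of cheese3 in the frame of crate between 0.005 and 0.07 m and x of cheese4 in the frame of crate between -0.083 and 0.083 m and y of cheese4 in the frame of crate between -0.076 and 0.076 m and z of cheese4 in the frame of crate between 0.005 and 0.07 m and x of cheese5 in the frame of crate between -0.083 and 0.083 m and y of cheese5 in the frame of crate between -0.076 and 0.076 m and z of cheese5 in the frame of crate between 0.005 and 0.07 m), for 0.4 s.
At the end, for the whole second after the job is handed in: All five cheeses lie still inside the crate; the crate stands flat and let go under the lip, its front wall within 20 mm of the scale's front face, within 20 mm of centred and 0.14 rad of square; the pan is back level on its rest (below 0.03 rad) (x of cheese1 in the frame of crate between -0.083 and 0.083 m and y of cheese1 in the frame of crate between -0.076 and 0.076 m and z of cheese1 in the frame of crate between 0.005 and 0.07 m and x of cheese2 in the frame of crate between -0.083 and 0.083 m and y of cheese2 in the frame of crate between -0.076 and 0.076 m and z of cheese2 in the frame of crate between 0.005 and 0.07 m and x of cheese3 in the frame of crate between -0.083 and 0.083 m and y of cheese3 in the frame of crate between -0.076 and 0.076 m and z of cheese3 in the frame of crate between 0.005 and 0.07 m and x of cheese4 in the frame of crate between -0.083 and 0.083 m and y of cheese4 in the frame of crate between -0.076 and 0.076 m and z of cheese4 in the frame of crate between 0.005 and 0.07 m and x of cheese5 in the frame of crate between -0.083 and 0.083 m and y of cheese5 in the frame of crate between -0.076 and 0.076 m and z of cheese5 in the frame of crate between 0.005 and 0.07 m and x of crate in the frame of scale between -0.23 and -0.2 m and y of crate in the frame of scale between -0.02 and 0.02 m and angle between the x axis of crate and the x axis of scale, either way round below 0.14 rad and angle between crate's own z axis and vertical below 0.05 rad and height (world z) of crate below 0.006 m and value of joint pan below 0.03 rad and linear speed of each of cheese1, cheese2, cheese3, cheese4, cheese5, crate below 0.02 m/s); the robot touches nothing.
It fails at once if the pan is pressed with more than 24 N (contact force between the fingers and pan above 24 N).
It fails at once if the arm itself leans on the pan with more than 24 N (contact force between the arm and pan above 24 N).
It fails at once if the pan is dropped back (faster than 1.8 rad/s) (velocity of joint pan below -1.8 rad/s).
It fails at once if the robot touches a cheese (contact force between any of the fingers, the arm and cheese1 above 0.3 N or contact force between any of the fingers, the arm and cheese2 above 0.3 N or contact force between any of the fingers, the arm and cheese3 above 0.3 N or contact force between any of the fingers, the arm and cheese4 above 0.3 N or contact force between any of the fingers, the arm and cheese5 above 0.3 N).
It fails at once if another thing on the counter is disturbed (distance of any of chutney_jar, honey_jar, cut_wedge, box_cheese, knife, goat_log, pepper_mill from where it was at the start of the episode above 0.02 m).
It also fails if it takes over 72 s, if anything falls off the work surface, if the arm or the gripper's body presses on something with over 40 N, if the wrist force passes 120 N, or if a joint passes its speed limit or range.

## Working session

There is one attempt and no reset: what is moved stays moved. The work goes in short steps, Python scripts to look and compute and a tool call to move; the robot and the scene stay as the last step left them, time stands still between calls to the robot, and variables do not carry over. Pictures are saved under pics/ and viewed, at most 10 in all, crops included, and the job is handed in when it is done.

Besides the shell and the picture viewer there is one more tool, called after "Request:" as name(argument=value, ...), one argument or row to a line, values as JSON. send_rows: Moves the arm, as the interface text tells. Shift numbers are shares of 40 mm and turn numbers shares of 6 degrees, none past 1 either way. Its arguments: {"type":"object","properties":{"moves":{"type":"array"},"grip_force":{"type":"number"}},"required":["moves"]}

```bash
mkdir -p pics
cat > h.py <<'E'
import numpy as np, cv2
from station import r, snapshot, finish_job
def snap(cam,name):
    s=snapshot(cam); cv2.imwrite(f'pics/{name}.png',s['color']); np.savez(f'pics/{name}.npz',K=s['camera_matrix'],T=s['world_from_camera']); return s
def world(name,uv,z):
    d=np.load(f'pics/{name}.npz'); K,T=d['K'],d['T']
    ray=T[:3,:3]@np.linalg.solve(K,[uv[0],uv[1],1]); o=T[:3,3]
    return o+ray*(z-o[2])/ray[2]
def pix(name,p):
    d=np.load(f'pics/{name}.npz'); K,T=d['K'],d['T']
    c=K@(T[:3,:3].T@(np.asarray(p)-T[:3,3])); return c[:2]/c[2]
E
python3 - <<'E'
from h import *
for c in('scene','top'):
    s=snap(c,c+'0'); print(s['camera_matrix'],s['world_from_camera'])
print(r.read_state())
E
```

```text
[[394.29682761   0.         326.98413059]
 [  0.         394.29682761 212.87991267]
 [  0.           0.           1.        ]] [[ 0.08246953  0.53192096 -0.84276857  1.59161148]
 [ 0.99656326 -0.0374192   0.07390172 -0.14433179]
 [ 0.00777415 -0.84596684 -0.53317884  0.77929462]
 [ 0.          0.          0.          1.        ]]
[[403.26609301   0.         315.3493436 ]
 [  0.         403.26609301 203.42294502]
 [  0.           0.           1.        ]] [[-0.01887716 -0.99763169  0.06614123  0.4656971 ]
 [-0.99970736  0.01783273 -0.01634597 -0.05598234]
 [ 0.01512778 -0.06643043 -0.99767637  1.33944682]
 [ 0.          0.          0.          1.        ]]
{'time_s': 0.1, 'joint_positions': array([ 1.2144856 ,  0.61579014, -0.01260556,  1.42473582,  0.00807354,
        1.10341486, -0.04040488]), 'qvel': array([-0.00022462, -0.00057476, -0.00076682, -0.00430603,  0.00101631,
       -0.00086916, -0.00079381]), 'joint_efforts': array([ 7.26617473e-04, -4.60040259e+01,  2.09770147e-01, -1.66244084e+01,
       -6.12243824e-02,  1.69331644e-02,  8.95954508e-05]), 'tcp_pos': array([ 0.21029123, -0.61428433,  0.21761899]), 'ee_rot': array([[ 9.46090805e-01,  3.23900630e-01, -7.55187848e-04],
       [ 3.23901510e-01, -9.46088314e-01,  2.17111609e-03],
       [-1.12485296e-05, -2.29867945e-03, -9.99997358e-01]]), 'wrist_force': array([-0.72704416, -0.01677296,  1.02008506]), 'moment': array([ 0.01590746,  0.02121011, -0.02927394]), 'grasp_force': 0.0, 'width': 0.9980298474789799}
```

View pics/scene0.png

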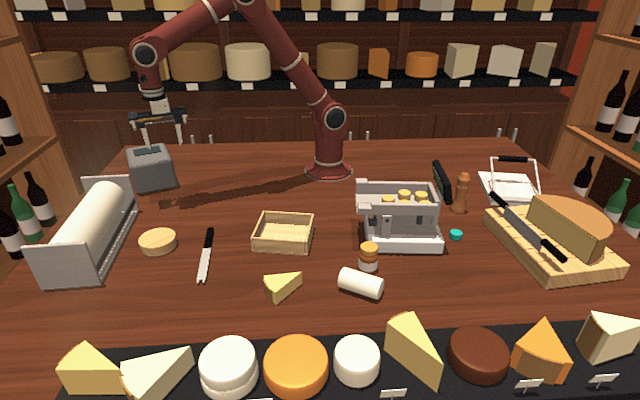

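View pics/top0.png

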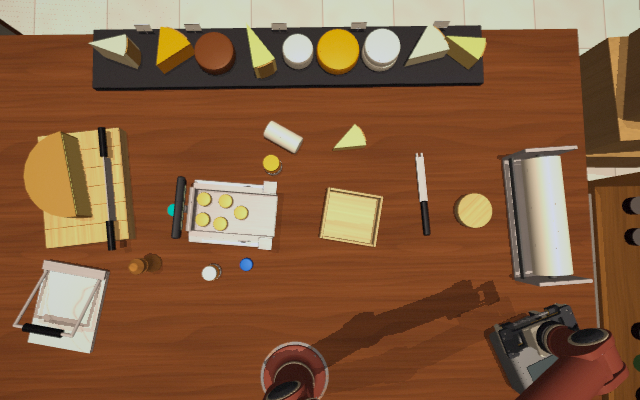

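The top view shows the scale at about (230,213), with its lip facing image right and tabs at (270,187) and (265,242). The crate is at (351,217), with chutney at (271,163) and honey at (210,272). The look-alikes are blue discs at (246,264) and (173,210); the five yellow cheeses are in the pan. I'll take an enlarged crop to measure.

Run:
```python
import cv2
im=cv2.imread('pics/top0.png')[145:285,165:395]
cv2.imwrite('pics/c1.png',cv2.resize(im,(0,0),fx=3.4783,fy=3.4783,interpolation=cv2.INTER_CUBIC))
im=cv2.imread('pics/scene0.png')[150:280,240:460]
cv2.imwrite('pics/c2.png',cv2.resize(im,(0,0),fx=3.6363,fy=3.6363,interpolation=cv2.INTER_CUBIC))
```

```text
(no output)
```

View pics/c1.png

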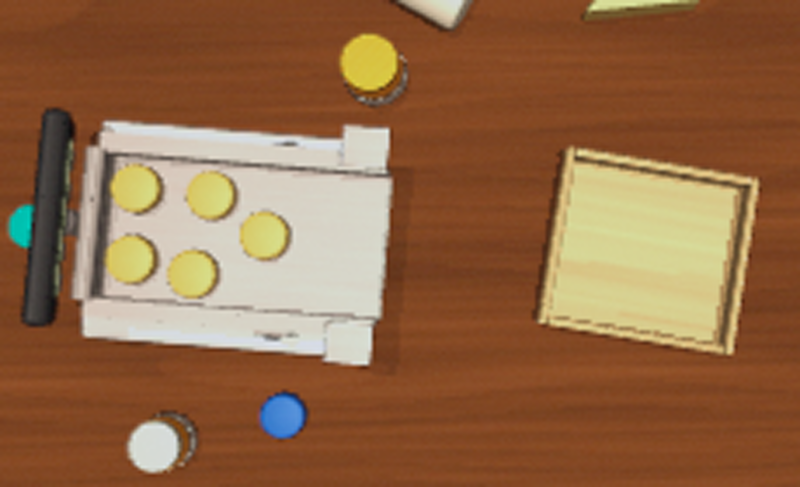

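View pics/c2.png

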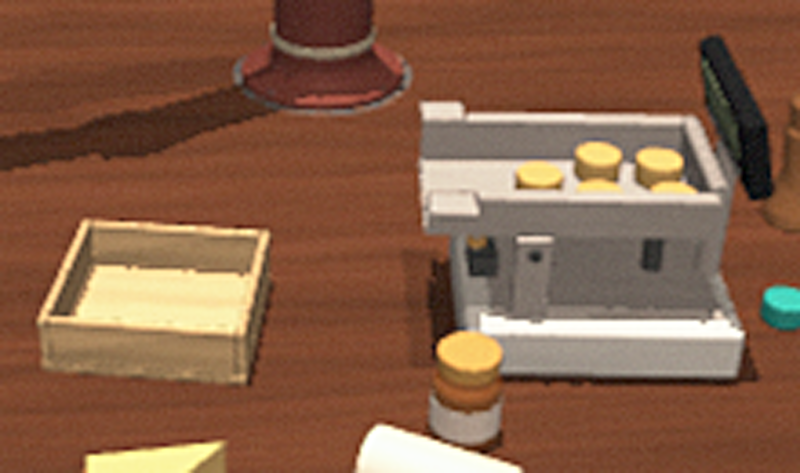

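Crop 1 shows the right tab centred at (366,148) and the left tab at (350,342). The lip corners are at (391,177) and (381,318), and the crate rim corners at (569,148), (758,180), (733,353) and (540,323). Crop 2 shows the gap between crate and scale is clear.

```bash
cat >> h.py <<'E'
def cw(u,v,z): return world('top0',(u/3.4783+165,v/3.4783+145),z)
E
python3 - <<'E'
from h import *
np.set_printoptions(precision=4,suppress=True)
tr,tl=cw(366,148,.172),cw(350,342,.172); lr,ll=cw(391,177,.132),cw(381,318,.132)
print('tabs',tr,tl,np.linalg.norm(tr-tl),'lip',lr,ll,np.linalg.norm(lr-ll))
ey=(tl-tr)[:2]; ey/=np.linalg.norm(ey); e2=(ll-lr)[:2]; e2/=np.linalg.norm(e2)
ex=np.array([ey[1],-ey[0]]); print('yaw from tabs',np.arctan2(ex[1],ex[0]),'from lip',np.arctan2(-e2[0],e2[1]))
# using tabs x=-136, lip x=-155
L=(lr+ll)[:2]/2; T=(tr+tl)[:2]/2
print('origin by tab',T+.136*ex,'by lip',L+.155*ex,'ex',ex,'ey',ey)
C=[cw(*p,.055) for p in((569,148),(758,180),(733,353),(540,323))]
print('crate',np.array(C),sum(C)/4,[np.linalg.norm(C[i]-C[i-1]) for i in range(4)])
d=(C[0]-C[1]+C[3]-C[2])[:2]; print('crate yaw',np.arctan2(d[1],d[0]))
O=T+.136*ex; print('target',O-.21*ex)
for n,p,z in(('chut',(369,62),.085),('honey',(154,446),.07),('blue',(283,415),.024)): 
    w=cw(*p,z)[:2]; print(n,w,(w-O)@ex,(w-O)@ey)
w=world('top0',(353,137),.04);print('wedge',w,'knifeL',world('top0',(427,234),.01), 'log',world('top0',(283,137),.03))
E
```

```text
tabs [0.5916 0.0551 0.172 ] [0.4306 0.0701 0.172 ] 0.16172879540365398 lip [0.5704 0.0376 0.132 ] [0.4494 0.0477 0.132 ] 0.12149285203958264
yaw from tabs 1.4775386054259585 from lip 1.4876673723628735
origin by tab [0.5238 0.198 ] by lip [0.5243 0.197 ] ex [0.0931 0.9957] ey [-0.9957  0.0931]
crate [[ 0.601  -0.1204  0.055 ]
 [ 0.5684 -0.2939  0.055 ]
 [ 0.4103 -0.2663  0.055 ]
 [ 0.441  -0.0905  0.055 ]] [ 0.5052 -0.1928  0.055 ] [np.float64(0.16278849747119087), np.float64(0.17660297397756072), np.float64(0.16048434371424639), np.float64(0.1784304241074768)]
crate yaw 1.391524441544741
target [ 0.5042 -0.0111]
chut [0.6788 0.0598] -0.1232149486655598 -0.16724037678153617
honey [0.3384 0.2569] 0.04135638691790239 0.19002994250415728
blue [0.3599 0.1489] -0.06414382304336401 0.15860655835201923
wedge [ 0.7673 -0.2045  0.04  ] knifeL [ 0.4461 -0.4445  0.01  ] log [0.7732 0.0248 0.03  ]
```

```bash
cat >> h.py <<'E'
def plan(p,yaw=None):
    """rows' total shift in units of 40 mm along tool axes, turn in units of 6 deg; yaw = wanted world angle of tool -y"""
    s=r.read_state(); R=s['ee_rot']; d=R.T@(np.asarray(p)-s['tcp_pos'])/.04
    now=np.arctan2(-R[1,1],-R[0,1])
    print('t',round(s['time_s'],2),'tcp',s['tcp_pos'].round(4),'yaw',round(now,4),'F',s['wrist_force'].round(2),'w',round(s['width'],3))
    print('shift',d.round(3),'turn',None if yaw is None else round(-np.degrees(yaw-now)/6,3),'tilt',R[:,2].round(4))
E
python3 - <<'E'
from h import *
plan([.4899,-.2774,.15],1.3915)
E
```

```text
t 0.1 tcp [ 0.2103 -0.6143  0.2176] yaw 1.9006 F [-0.73 -0.02  1.02] w 0.998
shift [ 9.341 -5.7    1.703] turn 4.862 tilt [-8.0e-04  2.2e-03 -1.0e+00]
```

Request:
send_rows(
  moves=[0.85,-0.52,0,0,0,0.85,-0.52,0,0,0,0.85,-0.52,0,0,0,0.85,-0.52,0,0,0,0.85,-0.52,0,0,0],
  grip_force=15,
)

```text
time_s: 0.52
tcp_pos: [0.3383, -0.4597, 0.2183]
ee_rot: [[0.946, 0.324, -0.0], [0.324, -0.946, 0.001], [-0.0, -0.001, -1.0]]
wrist_force: [0.9, -0.3, 0.5]
width: 0.999
grasp_force: 0.0
```

Request:
send_rows(
  moves=[0.85,-0.52,0.3,0,0,0.85,-0.52,0.3,0,0,0.85,-0.52,0.3,0,0,0.85,-0.52,0.3,0,0,0.85,-0.52,0.3,0,0],
)

```text
time_s: 0.93
tcp_pos: [0.4655, -0.3063, 0.1579]
ee_rot: [[0.946, 0.324, -0.0], [0.324, -0.946, 0.0], [-0.0, -0.0, -1.0]]
wrist_force: [0.6, 0.3, -0.7]
width: 1.0
grasp_force: 0.0
```

Request:
send_rows(
  moves=[0.84,-0.5,0.2,0.97,0,0,0,0,0.97,0,0,0,0,0.97,0,0,0,0,0.97,0,0,0,0,0.98,0],
)

```text
time_s: 1.35
tcp_pos: [0.49, -0.2776, 0.1501]
ee_rot: [[0.983, -0.182, -0.001], [-0.182, -0.983, 0.001], [-0.001, -0.0, -1.0]]
wrist_force: [-0.3, 0.3, 0.5]
width: 0.998
grasp_force: 0.0
```

Run:
```python
from h import *
plan([.4899,-.2774,.15],1.3915)
plan([.4899,-.2774,.024],1.3915)
snap('wrist','w1')
```

```text
t 1.35 tcp [ 0.49   -0.2776  0.1501] yaw 1.3875 F [-0.33  0.29  0.49] w 0.998
shift [-0.003 -0.005  0.002] turn -0.038 tilt [-1.2e-03  6.0e-04 -1.0e+00]
t 1.35 tcp [ 0.49   -0.2776  0.1501] yaw 1.3875 F [-0.33  0.29  0.49] w 0.998
shift [ 1.000e-03 -3.000e-03  3.152e+00] turn -0.038 tilt [-1.2e-03  6.0e-04 -1.0e+00]
```

View pics/w1.png

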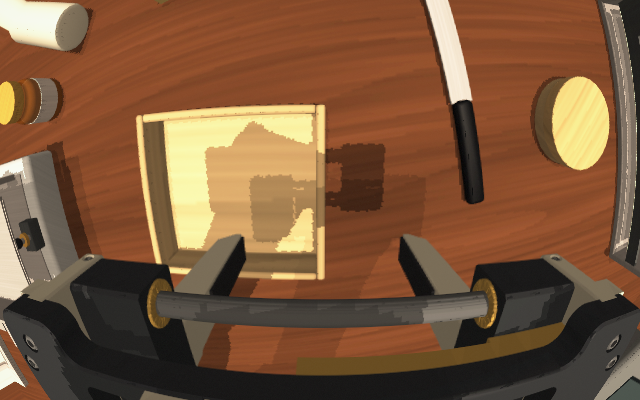

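The back wall of the crate, at column 322, sits midway between the fingertips (columns 243 and 402). I'll descend and close.

Request:
send_rows(
  moves=[0,0,0.8,0,0,0,0,0.8,0,0,0,0,0.8,0,0,0,0,0.5,0,0,0,0,0.25,0,0],
)

```text
time_s: 1.82
tcp_pos: [0.4881, -0.277, 0.0215]
ee_rot: [[0.984, -0.176, -0.005], [-0.176, -0.984, 0.003], [-0.006, -0.002, -1.0]]
wrist_force: [1.0, 0.5, 0.4]
width: 1.0
grasp_force: 0.0
```

Request:
send_rows(
  moves=[0,0,0,0,1,0,0,0,0,1,0,0,0,0,1,0,0,0,0,1,0,0,0,0,1],
)

```text
time_s: 2.23
tcp_pos: [0.491, -0.2787, 0.0261]
ee_rot: [[0.984, -0.178, 0.003], [-0.178, -0.984, -0.001], [0.003, 0.001, -1.0]]
wrist_force: [-0.1, 0.3, -0.3]
width: 0.688
grasp_force: 0.0
```

Request:
send_rows(
  moves=[0,0,0,0,1,0,0,0,0,1,0,0,0,0,1,0,0,0,0,1,0,0,0,0,1],
)

```text
time_s: 2.65
tcp_pos: [0.4901, -0.2782, 0.0247]
ee_rot: [[0.984, -0.178, 0.0], [-0.178, -0.984, 0.0], [0.0, -0.0, -1.0]]
wrist_force: [0.3, -0.2, -0.3]
width: 0.334
grasp_force: 0.0
```

Run:
```python
from h import *
O=np.array([.524,.1975]); y=1.480; ex=np.array([np.cos(y),np.sin(y)])
for x in(.310,.296): plan(list(O-x*ex)+[.0235],y)
```

```text
t 2.65 tcp [ 0.4901 -0.2782  0.0247] yaw 1.3917 F [ 0.29 -0.2  -0.25] w 0.334
shift [-0.602 -4.134  0.03 ] turn -0.843 tilt [ 0.  0. -1.]
t 2.65 tcp [ 0.4901 -0.2782  0.0247] yaw 1.3917 F [ 0.29 -0.2  -0.25] w 0.334
shift [-0.633 -4.482  0.03 ] turn -0.843 tilt [ 0.  0. -1.]
```

Request:
send_rows(
  moves=[0,0,0,0,1,0,0,0,0,1,0,0,0,0,1,0,0,0,0,1,0,0,0,0,1],
)

```text
time_s: 3.07
tcp_pos: [0.4903, -0.2777, 0.0246]
ee_rot: [[0.984, -0.178, 0.0], [-0.178, -0.984, 0.001], [-0.0, -0.001, -1.0]]
wrist_force: [1.0, 1.8, -0.2]
width: 0.084
grasp_force: 15.0
```

Request:
send_rows(
  moves=[0,0,0,0,1,0,0,0,0,1,0,0,0,0,1,0,-0.1,0,0,1,0,-0.2,0,0,1],
)

```text
time_s: 3.48
tcp_pos: [0.4916, -0.2688, 0.0248]
ee_rot: [[0.983, -0.181, -0.0], [-0.181, -0.983, -0.003], [0.0, 0.003, -1.0]]
wrist_force: [-0.2, -1.0, -0.6]
width: 0.089
grasp_force: 15.0
```

Request:
send_rows(
  moves=[-0.06,-0.35,0,-0.09,1,-0.06,-0.35,0,-0.09,1,-0.06,-0.35,0,-0.09,1,-0.06,-0.35,0,-0.09,1,-0.06,-0.35,0,-0.09,1],
)

```text
time_s: 3.9
tcp_pos: [0.4915, -0.1929, 0.0246]
ee_rot: [[0.992, -0.129, -0.0], [-0.129, -0.992, 0.001], [-0.0, -0.001, -1.0]]
wrist_force: [0.2, -1.4, -0.8]
width: 0.09
grasp_force: 15.0
```

Request:
send_rows(
  moves=[-0.06,-0.35,0,-0.09,1,-0.06,-0.35,0,-0.09,1,-0.06,-0.35,0,-0.09,1,-0.06,-0.35,0,-0.09,1,-0.06,-0.25,0,-0.03,1],
)

```text
time_s: 4.32
tcp_pos: [0.4869, -0.1251, 0.0246]
ee_rot: [[0.996, -0.087, -0.001], [-0.087, -0.996, 0.002], [-0.001, -0.002, -1.0]]
wrist_force: [-0.0, -0.1, -2.2]
width: 0.084
grasp_force: 15.0
```

Run:
```python
from h import *
O=np.array([.524,.1975]); y=1.480; ex=np.array([np.cos(y),np.sin(y)])
plan(list(O-.296*ex)+[.0245],y)
snap('wrist','w2');snap('top','t2')
```

```text
t 4.32 tcp [ 0.4869 -0.1251  0.0246] yaw 1.4837 F [-0.01 -0.13 -2.19] w 0.084
shift [ 0.196 -0.715  0.003] turn 0.036 tilt [-6.0e-04  1.6e-03 -1.0e+00]
```

View pics/w2.png

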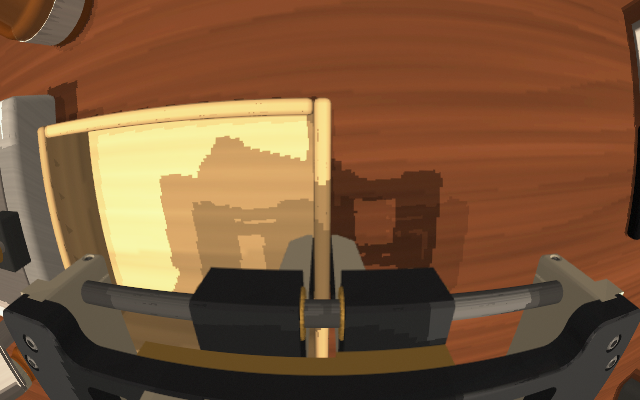

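The crate is gripped and square, about 29 mm short of the scale's front face (at left, columns 0–60). I'll creep in until contact.

Request:
send_rows(
  moves=[0.07,-0.15,0,0,1,0.07,-0.15,0,0,1,0.06,-0.15,0,0,1,0,-0.05,0,0,1,0,-0.05,0,0,1],
)

```text
time_s: 4.83
tcp_pos: [0.4977, -0.1071, 0.0246]
ee_rot: [[0.996, -0.091, 0.001], [-0.091, -0.996, -0.0], [0.001, 0.0, -1.0]]
wrist_force: [0.3, -1.3, -0.6]
width: 0.084
grasp_force: 15.0
```

Request:
send_rows(
  moves=[0,-0.04,0,0,1,0,-0.04,0,0,1,0,-0.04,0,0,1,0,0,0,0,1,0,0,0,0,1],
)

```text
time_s: 5.25
tcp_pos: [0.4975, -0.1022, 0.0246]
ee_rot: [[0.996, -0.091, -0.0], [-0.091, -0.996, 0.0], [-0.0, -0.0, -1.0]]
wrist_force: [-0.2, 0.1, -2.0]
width: 0.086
grasp_force: 15.0
```

Request:
send_rows(
  moves=[0,-0.05,0,0,1,0,-0.05,0,0,1,0,0,0,0,1,0,0,0,0,1],
)

```text
time_s: 5.58
tcp_pos: [0.4979, -0.098, 0.0246]
ee_rot: [[0.996, -0.091, -0.0], [-0.091, -0.996, 0.001], [-0.0, -0.001, -1.0]]
wrist_force: [0.0, 0.5, -2.4]
width: 0.087
grasp_force: 15.0
```

Request:
send_rows(
  moves=[0,-0.05,0,0,1,0,0,0,0,1,0,0,0,0,1],
)

```text
time_s: 5.83
tcp_pos: [0.4981, -0.0963, 0.0246]
ee_rot: [[0.996, -0.091, -0.0], [-0.091, -0.996, 0.0], [-0.0, -0.0, -1.0]]
wrist_force: [0.3, 0.3, -2.9]
width: 0.083
grasp_force: 15.0
```

Request:
send_rows(
  moves=[0,-0.05,0,0,1,0,0,0,0,1,0,0,0,0,1],
)

```text
time_s: 6.08
tcp_pos: [0.4975, -0.0959, 0.0247]
ee_rot: [[0.996, -0.093, -0.001], [-0.093, -0.996, -0.001], [-0.001, 0.001, -1.0]]
wrist_force: [-2.8, -4.4, -1.3]
width: 0.083
grasp_force: 15.0
```

Contact felt (−4.4 N) at y = −0.096, about 1 mm from where it was predicted. I'll release, rise and check.

Request:
send_rows(
  moves=[0,0.03,0,0,1,0,0,0,0,0.6,0,0,0,0,0.6,0,0,0,0,0.6,0,0,0,0,0.6],
)

```text
time_s: 6.5
tcp_pos: [0.4989, -0.0949, 0.0249]
ee_rot: [[0.996, -0.09, 0.001], [-0.09, -0.996, 0.001], [0.001, -0.001, -1.0]]
wrist_force: [0.1, 1.1, 0.8]
width: 0.324
grasp_force: 0.0
```

Request:
send_rows(
  moves=[0,0,0,0,0.6,0,0,-0.3,0,0.6,0,0,-0.6,0,0.6,0,0,-0.8,0,0.6,0,0,-0.8,0,0.6],
)

```text
time_s: 6.92
tcp_pos: [0.4976, -0.0954, 0.1253]
ee_rot: [[0.996, -0.091, -0.002], [-0.091, -0.996, 0.001], [-0.002, -0.0, -1.0]]
wrist_force: [-0.2, 0.3, -0.4]
width: 0.402
grasp_force: 0.0
```

Request:
send_rows(
  moves=[0,0,-1,0,1,0,0,-1,0,1,0,0,-1,0,1,0.5,0.5,-0.5,0,1,0.5,0.5,0,0,1],
)

```text
time_s: 7.33
tcp_pos: [0.5377, -0.1388, 0.2712]
ee_rot: [[0.996, -0.087, 0.013], [-0.087, -0.996, -0.001], [0.013, 0.0, -1.0]]
wrist_force: [1.1, -1.1, 0.1]
width: 0.092
grasp_force: 0.0
```

Run:
```python
from h import *
plan([.5916,.0551,.24],1.48)
s=snap('top','t3')
im=s['color'][145:285,165:395]
cv2.imwrite('pics/c3.png',cv2.resize(im,(0,0),fx=3.4783,fy=3.4783,interpolation=cv2.INTER_CUBIC))
```

```text
t 7.33 tcp [ 0.5377 -0.1388  0.2712] yaw 1.4835 F [ 1.12 -1.15  0.07] w 0.092
shift [ 0.91  -4.946  0.792] turn 0.033 tilt [ 0.0125 -0.0012 -0.9999]
```

View pics/c3.png

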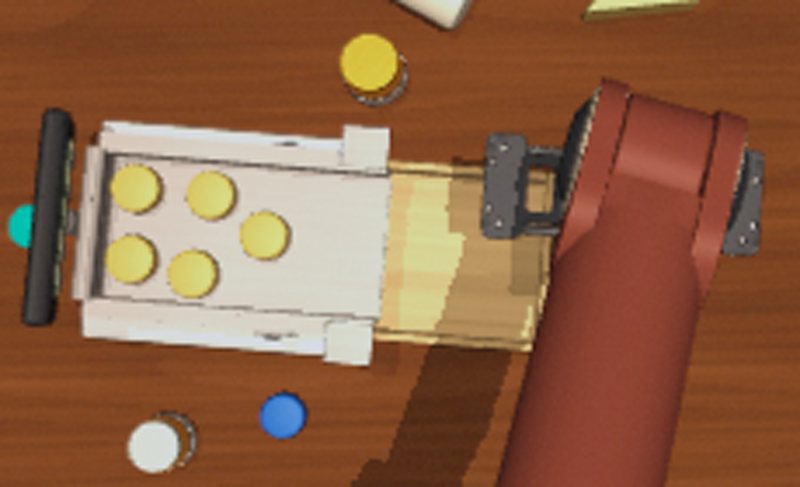

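The crate now sits square under the lip; its sides run from (390,162) and (374,337), symmetric about the lip. For pressing, I'll turn the tool 90° so the wide gripper body stays clear of the rising pan wall.

Run:
```python
from h import *
O=np.array([.524,.1995]); y=1.482; ex=np.array([np.cos(y),np.sin(y)]); ey=np.array([-ex[1],ex[0]])
for p in((395,162),(380,338),(470,167),(470,344)):
    w=cw(*p,.055)[:2]-O; print(w@ex,w@ey)
print(r.read_state()['joint_positions'].round(2))
t=O-.136*ex-.082*ey; print(t)
plan(list(t)+[.24],y+np.pi/2); plan(list(t)+[.24],y-np.pi/2)
```

```text
-0.15317386915270226 -0.08077730322476408
-0.15178137211908937 0.08066955535451872
-0.2221784977426893 -0.08108513106301597
-0.23389523983718433 0.08041353185000254
[ 0.1   0.42  0.18  1.63 -0.08  1.08 -1.36]
[0.5936165  0.05676408]
t 7.38 tcp [ 0.5394 -0.1454  0.2682] yaw 1.4759 F [ 2.45 -4.28  0.89] w 0.048
shift [ 0.861 -5.165  0.687] turn -15.058 tilt [ 0.0115 -0.0066 -0.9999]
t 7.38 tcp [ 0.5394 -0.1454  0.2682] yaw 1.4759 F [ 2.45 -4.28  0.89] w 0.048
shift [ 0.861 -5.165  0.687] turn 14.942 tilt [ 0.0115 -0.0066 -0.9999]
```

Request:
send_rows(
  moves=[0.15,-0.86,0,0,1,0.15,-0.86,0,0,1,0.14,-0.86,0,0,1,0.14,-0.86,0,0,1,0.14,-0.86,0,0,1],
)

```text
time_s: 7.8
tcp_pos: [0.5785, 0.0313, 0.2642]
ee_rot: [[0.996, -0.091, -0.001], [-0.091, -0.996, 0.0], [-0.001, -0.0, -1.0]]
wrist_force: [0.4, -0.0, -0.0]
width: 0.008
grasp_force: 0.0
```

Request:
send_rows(
  moves=[0.14,-0.86,0.4,0,1,0,0,0.2,-1,1,0,0,0,-1,1,0,0,0,-1,1,0,0,0,-1,1],
)

```text
time_s: 8.22
tcp_pos: [0.5868, 0.0637, 0.2397]
ee_rot: [[0.945, 0.328, -0.002], [0.328, -0.945, -0.0], [-0.002, -0.0, -1.0]]
wrist_force: [0.5, -0.7, -0.2]
width: 0.007
grasp_force: 0.0
```

Request:
send_rows(
  moves=[0,0,0,-1,1,0,0,0,-1,1,0,0,0,-1,1,0,0,0,-1,1,0,0,0,-1,1],
)

```text
time_s: 8.63
tcp_pos: [0.5869, 0.0634, 0.2401]
ee_rot: [[0.655, 0.756, -0.001], [0.756, -0.655, 0.0], [-0.001, -0.001, -1.0]]
wrist_force: [0.1, -0.6, -0.3]
width: 0.005
grasp_force: 0.0
```

Request:
send_rows(
  moves=[0,0,0,-1,1,0,0,0,-1,1,0,0,0,-1,1,0,0,0,-1,1,0,0,0,-1,1],
)

```text
time_s: 9.05
tcp_pos: [0.5869, 0.0633, 0.2401]
ee_rot: [[0.189, 0.982, -0.001], [0.982, -0.189, -0.0], [-0.0, -0.001, -1.0]]
wrist_force: [0.2, -0.2, -0.3]
width: 0.005
grasp_force: 0.0
```

Request:
send_rows(
  moves=[0,0,0,-1,1,0,0,0,0,1,0,0,0,0,1],
)

```text
time_s: 9.3
tcp_pos: [0.5871, 0.0631, 0.2402]
ee_rot: [[0.094, 0.996, -0.001], [0.996, -0.094, 0.0], [0.0, -0.001, -1.0]]
wrist_force: [0.0, -0.0, -0.4]
width: 0.005
grasp_force: 0.0
```

Run:
```python
from h import *
plan([.5936,.0568,.176],1.482+np.pi/2)
s=snap('wrist','w4')
```

```text
t 9.3 tcp [0.5871 0.0631 0.2402] yaw 3.0477 F [ 0.01 -0.04 -0.35] w 0.005
shift [-0.142  0.178  1.606] turn -0.048 tilt [-1.e-03  2.e-04 -1.e+00]
```

View pics/w4.png

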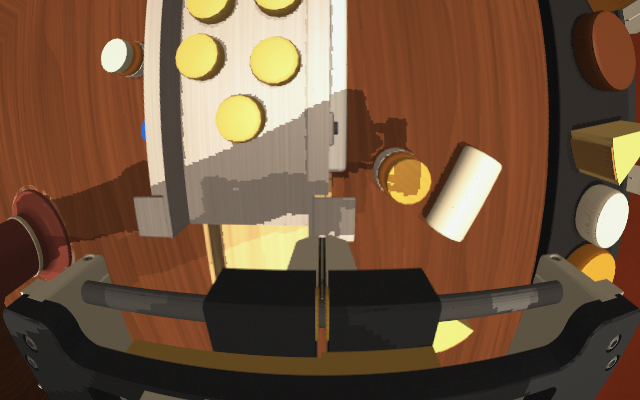

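The right tab at (333,216) lies slightly right of the fingers (column 320), which matches the computed +7 mm shift. I'll descend to just above it.

Request:
send_rows(
  moves=[-0.14,0.18,0.5,0,1,0,0,0.5,0,1,0,0,0.35,0,1,0,0,0.1,0,1,0,0,0.05,0,1],
)

```text
time_s: 9.77
tcp_pos: [0.5935, 0.057, 0.1798]
ee_rot: [[0.092, 0.996, -0.002], [0.996, -0.092, -0.0], [-0.0, -0.002, -1.0]]
wrist_force: [0.2, -0.9, -0.9]
width: 0.003
grasp_force: 0.0
```

Request:
send_rows(
  moves=[0,0,0.05,0,1,0,0,0.05,0,1,0,0,0.05,0,1,-0.02,0,0.05,0,1,-0.02,0,0.05,0,1],
)

```text
time_s: 10.18
tcp_pos: [0.5944, 0.0556, 0.1717]
ee_rot: [[0.091, 0.996, 0.001], [0.996, -0.091, 0.0], [0.001, 0.001, -1.0]]
wrist_force: [-1.8, 0.1, 9.2]
width: 0.009
grasp_force: 4.3
```

Request:
send_rows(
  moves=[-0.03,0,0.04,0,1,-0.03,0,0.04,0,1,-0.03,0,0.04,0,1],
)

```text
time_s: 10.43
tcp_pos: [0.5941, 0.0528, 0.1678]
ee_rot: [[0.091, 0.996, 0.002], [0.996, -0.091, 0.002], [0.002, 0.002, -1.0]]
wrist_force: [-1.9, 1.8, 7.6]
width: 0.007
grasp_force: 3.8
```

Request:
send_rows(
  moves=[-0.03,0,0.05,0,1,-0.03,0,0.05,0,1,-0.03,0,0.05,0,1],
)

```text
time_s: 10.68
tcp_pos: [0.5937, 0.049, 0.1617]
ee_rot: [[0.091, 0.996, 0.002], [0.996, -0.091, 0.001], [0.001, 0.002, -1.0]]
wrist_force: [-2.2, 1.2, 6.9]
width: 0.005
grasp_force: 3.5
```

Request:
send_rows(
  moves=[-0.02,0,0.05,0,1,-0.02,0,0.05,0,1,-0.02,0,0.05,0,1,-0.02,0,0.05,0,1,-0.02,0,0.05,0,1],
)

```text
time_s: 11.1
tcp_pos: [0.5933, 0.0441, 0.1515]
ee_rot: [[0.091, 0.996, 0.002], [0.996, -0.091, -0.0], [0.0, 0.002, -1.0]]
wrist_force: [-2.5, 0.7, 6.8]
width: 0.01
grasp_force: 3.2
```

Request:
send_rows(
  moves=[-0.01,0,0.05,0,1,-0.01,0,0.05,0,1,-0.01,0,0.05,0,1],
)

```text
time_s: 11.35
tcp_pos: [0.5931, 0.042, 0.1453]
ee_rot: [[0.092, 0.996, 0.001], [0.996, -0.092, -0.001], [-0.001, 0.001, -1.0]]
wrist_force: [-2.4, -0.6, 6.9]
width: 0.006
grasp_force: 3.3
```

Request:
send_rows(
  moves=[0,0,0.025,0,1,0,0,0.025,0,1,0,0,0.025,0,1],
)

```text
time_s: 11.6
tcp_pos: [0.593, 0.0412, 0.1421]
ee_rot: [[0.092, 0.996, 0.001], [0.996, -0.092, -0.003], [-0.002, 0.001, -1.0]]
wrist_force: [-1.5, -2.8, 6.6]
width: 0.004
grasp_force: 3.2
```

Request:
send_rows(
  moves=[0,0,0.02,0,1,0,0,0.02,0,1,0,0,0.02,0,1],
)

```text
time_s: 11.85
tcp_pos: [0.5929, 0.0406, 0.1395]
ee_rot: [[0.093, 0.996, 0.0], [0.996, -0.093, -0.003], [-0.003, 0.001, -1.0]]
wrist_force: [-1.5, -3.1, 4.4]
width: 0.002
grasp_force: 2.9
```

Request:
send_rows(
  moves=[0,0,0.02,0,1,0,0,0.02,0,1,0,0,0.02,0,1],
)

```text
time_s: 12.1
tcp_pos: [0.5929, 0.0401, 0.1363]
ee_rot: [[0.093, 0.996, -0.0], [0.996, -0.093, -0.004], [-0.004, 0.0, -1.0]]
wrist_force: [-1.5, -5.9, 3.3]
width: 0.003
grasp_force: 3.5
```

Request:
send_rows(
  moves=[-0.03,0,0.02,0,1,-0.02,0,0.02,0,1,-0.02,0,0.02,0,1],
)

```text
time_s: 12.35
tcp_pos: [0.5928, 0.0395, 0.1338]
ee_rot: [[0.092, 0.996, 0.001], [0.996, -0.092, -0.001], [-0.001, 0.001, -1.0]]
wrist_force: [-2.0, -3.9, 4.3]
width: 0.007
grasp_force: 2.7
```

Request:
send_rows(
  moves=[-0.01,0,0.02,0,1,-0.01,0,0.02,0,1,-0.01,0,0.02,0,1],
)

```text
time_s: 12.6
tcp_pos: [0.5927, 0.0392, 0.1313]
ee_rot: [[0.091, 0.996, 0.001], [0.996, -0.091, 0.0], [0.0, 0.001, -1.0]]
wrist_force: [-1.0, -3.0, 3.8]
width: 0.004
grasp_force: 2.5
```

Request:
send_rows(
  moves=[0,0,0.02,0,1,0,0,0.02,0,1,0,0,0.02,0,1],
)

```text
time_s: 12.85
tcp_pos: [0.5928, 0.039, 0.1293]
ee_rot: [[0.091, 0.996, 0.001], [0.996, -0.091, -0.0], [-0.0, 0.001, -1.0]]
wrist_force: [-0.7, -3.5, 8.3]
width: 0.004
grasp_force: 4.9
```

Request:
send_rows(
  moves=[0,0,0.02,0,1,0,0,0.02,0,1,0,0,0.02,0,1],
)

```text
time_s: 13.1
tcp_pos: [0.5929, 0.039, 0.1285]
ee_rot: [[0.091, 0.996, 0.001], [0.996, -0.091, -0.0], [-0.0, 0.001, -1.0]]
wrist_force: [-3.6, -4.3, 17.6]
width: 0.006
grasp_force: 8.4
```

Run:
```python
from h import *
s=snap('scene','s5'); plan([.59,.04,.13])
im=s['color'][150:280,240:460]
cv2.imwrite('pics/c5.png',cv2.resize(im,(0,0),fx=3.6363,fy=3.6363,interpolation=cv2.INTER_CUBIC))
```

```text
t 13.15 tcp [0.5929 0.039  0.1285] yaw 3.0504 F [-3.69 -4.6  13.59] w 0.01
shift [ 0.018 -0.073 -0.037] turn None tilt [ 1.3e-03 -4.0e-04 -1.0e+00]
```

View pics/c5.png

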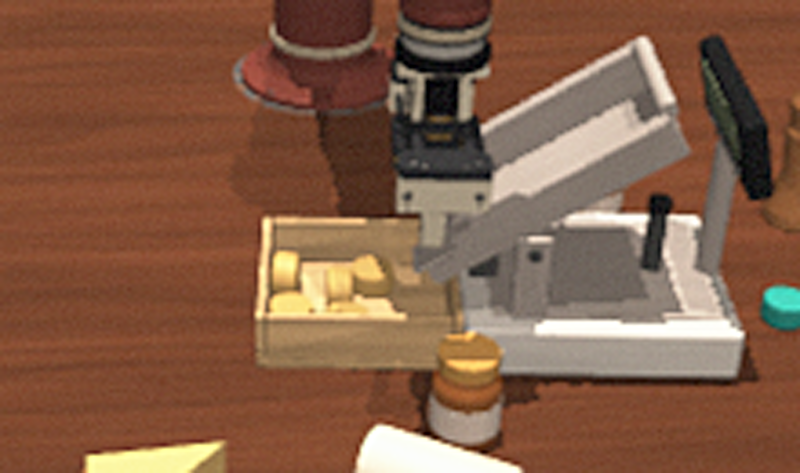

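On the stop: the pan is empty and five cheeses lie in the crate, at (285,270), (290,302), (338,284), (370,272) and (345,308). I'll ease off slightly and hold.

Request:
send_rows(
  moves=[0,0,-0.01,0,1,0,0,0,0,1,0,0,0,0,1,0,0,0,0,1,0,0,0,0,1],
)

```text
time_s: 13.57
tcp_pos: [0.5928, 0.039, 0.1287]
ee_rot: [[0.091, 0.996, 0.001], [0.996, -0.091, -0.0], [-0.0, 0.001, -1.0]]
wrist_force: [-2.7, -4.0, 12.9]
width: 0.004
grasp_force: 6.6
```

Request:
send_rows(
  moves=[0,0,0,0,1,0,0,0,0,1,0,0,0,0,1,0,0,0,0,1,0,0,0,0,1],
)

```text
time_s: 13.98
tcp_pos: [0.5929, 0.039, 0.1288]
ee_rot: [[0.091, 0.996, 0.001], [0.996, -0.091, -0.0], [-0.0, 0.001, -1.0]]
wrist_force: [-1.9, -5.2, 13.3]
width: 0.005
grasp_force: 6.6
```

Request:
send_rows(
  moves=[0,0,-0.04,0,1,0,0,-0.05,0,1,0,0,-0.05,0,1,0,0,-0.05,0,1,0,0,-0.05,0,1],
)

```text
time_s: 14.4
tcp_pos: [0.5928, 0.0399, 0.1367]
ee_rot: [[0.091, 0.996, 0.001], [0.996, -0.091, 0.001], [0.001, 0.001, -1.0]]
wrist_force: [0.2, -2.9, 3.0]
width: 0.007
grasp_force: 2.2
```

Request:
send_rows(
  moves=[0,0,-0.05,0,1,0.01,0,-0.05,0,1,0.01,0,-0.05,0,1,0.01,0,-0.05,0,1,0.02,0,-0.05,0,1],
)

```text
time_s: 14.82
tcp_pos: [0.593, 0.0423, 0.1469]
ee_rot: [[0.09, 0.996, 0.001], [0.996, -0.09, 0.002], [0.002, 0.001, -1.0]]
wrist_force: [0.3, 0.0, 4.3]
width: 0.003
grasp_force: 1.9
```

Request:
send_rows(
  moves=[0.02,0,-0.05,0,1,0.02,0,-0.05,0,1,0.02,0,-0.05,0,1,0.02,0,-0.05,0,1,0.03,0,-0.05,0,1],
)

```text
time_s: 15.23
tcp_pos: [0.5933, 0.0461, 0.1568]
ee_rot: [[0.091, 0.996, 0.001], [0.996, -0.091, 0.001], [0.001, 0.001, -1.0]]
wrist_force: [0.9, 1.5, 4.4]
width: 0.004
grasp_force: 2.0
```

Request:
send_rows(
  moves=[0.03,0,-0.05,0,1,0.03,0,-0.05,0,1,0.03,0,-0.05,0,1,0.03,0,-0.04,0,1,0.03,0,-0.04,0,1],
)

```text
time_s: 15.65
tcp_pos: [0.5938, 0.0514, 0.166]
ee_rot: [[0.091, 0.996, 0.001], [0.996, -0.091, -0.0], [-0.0, 0.001, -1.0]]
wrist_force: [1.4, 1.4, 4.7]
width: 0.003
grasp_force: 2.5
```

Request:
send_rows(
  moves=[0.03,0,-0.03,0,1,0.03,0,-0.03,0,1,0.03,0,-0.03,0,1,0.02,0,-0.03,0,1,0,0,-0.03,0,1],
)

```text
time_s: 16.07
tcp_pos: [0.5943, 0.0556, 0.1721]
ee_rot: [[0.091, 0.996, 0.001], [0.996, -0.091, -0.0], [-0.0, 0.001, -1.0]]
wrist_force: [1.2, 1.9, 5.0]
width: 0.008
grasp_force: 2.3
```

Request:
send_rows(
  moves=[0,0,-0.04,0,1,0,0,-0.04,0,1,0,0,-0.1,0,1,0,0,-0.3,0,1,0,0,-0.6,0,1],
)

```text
time_s: 16.48
tcp_pos: [0.591, 0.0544, 0.2118]
ee_rot: [[0.091, 0.996, -0.01], [0.996, -0.091, -0.002], [-0.003, -0.009, -1.0]]
wrist_force: [-0.1, -0.5, 0.3]
width: 0.008
grasp_force: 0.0
```

Request:
send_rows(
  moves=[0,0,-0.8,0,1,0,0,-0.8,0,1,0,0,-0.3,0,1,-0.8,0,0,0,1,-0.8,0,0,0,1],
)

```text
time_s: 16.9
tcp_pos: [0.5879, -0.0065, 0.2917]
ee_rot: [[0.086, 0.996, 0.001], [0.996, -0.086, 0.001], [0.001, 0.001, -1.0]]
wrist_force: [0.8, -1.5, -0.0]
width: 0.003
grasp_force: 0.0
```

Request:
send_rows(
  moves=[-0.8,0,0,0,1,-0.8,0,0,0,1,-0.5,0,0,0,1,0,0,0,0,1,0,0,0,0,1],
)

```text
time_s: 17.32
tcp_pos: [0.5795, -0.0933, 0.2902]
ee_rot: [[0.095, 0.996, -0.002], [0.996, -0.095, -0.0], [-0.0, -0.002, -1.0]]
wrist_force: [1.3, 0.7, 0.0]
width: 0.004
grasp_force: 0.0
```

Run:
```python
from h import *
s=snap('scene','s6'); plan([.59,.04,.13])
im=s['color'][150:280,240:460]
cv2.imwrite('pics/c6.png',cv2.resize(im,(0,0),fx=3.6363,fy=3.6363,interpolation=cv2.INTER_CUBIC))
```

```text
t 17.37 tcp [ 0.5799 -0.0911  0.2903] yaw 3.0503 F [-0.01  0.63 -0.11] w 0.005
shift [ 3.283 -0.041  4.012] turn None tilt [-0.0018  0.0011 -1.    ]
```

View pics/c6.png

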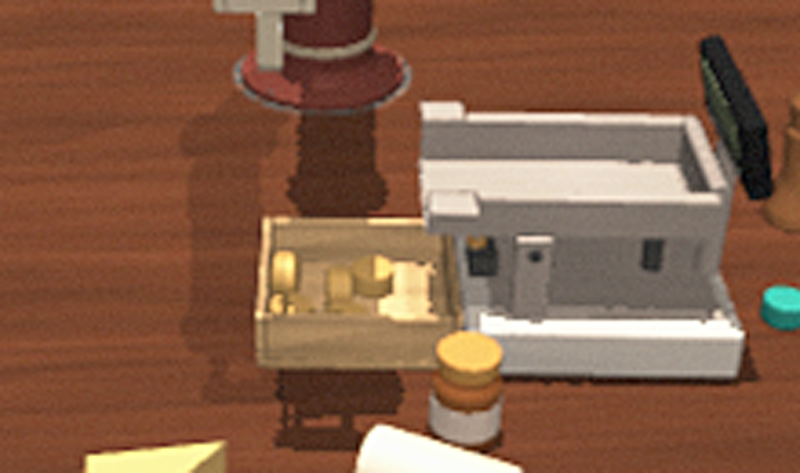

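The pan is level and empty, the crate is in place with the cheeses at about (285–375, 270–308), and the arm is clear. I'll hand it in.

```bash
python3 -c "
from h import *
print(finish_job())"
```

```text
the job is handed in; nothing more can be done
None
```

I handed in the job at about 17 s on the robot's clock; no verdict came back, but the last picture shows the crate square against the scale, the five cheeses in it, and the pan level and empty. Readings while pressing peaked at 17.6 N vertically (about 18.5 N in all), and no bystander was seen to move.

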